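# Load a die into the spray box and hold the sprung hood over it

### The arm

A 6-joint arm with a two-finger parallel gripper is mounted at the origin on a cart in front of the work surface, level with it; the furniture and walls round the work are solid. World frame = base frame: x ahead of the robot, y to its left, z up, the work surface at z = 0. Lengths are in m, angles in degrees, forces in N, time in s.
With the tool pointing down it reaches from about 0.325 to 0.9 m from the base axis. Payload 6.1 kg.
Tool frame: the origin (TCP) lies at the very end of the fingers, on their centre line; the grasp point (between the pads) lies 19 mm behind it; z points along the fingers, y is the line along which they close (so a half turn about z gives the same grasp; the last joint's range is limited). The gripper opens to 85 mm and grips with 20 to 120 N. Pads are 22 mm wide; open, the fingers measure 114 mm over their backs; the gripper's body (76 mm by 85 mm) begins 54 mm behind the grasp point. The pads swing forward as they close: fully open they stand 13 mm farther back than shut.
Start: joints at [-72.771, 12.628, 87.462, -0, 79.91, -7.225], TCP at [0.259, -0.569, 0.231] pointing down, gripper open.
Joint ranges: [-170.65, 170.65], [-52.31, 119.04], [5.05, 147.46], [-71.25, 251.25], [11.57, 151.72], [-153.62, 153.62]. Speed limits (degrees/s): [147.25, 147.25, 172.46, 180, 180, 180].

### API

Orientations are given as a 3x3 rotation matrix whose columns are the frame's x, y, z axes.
In Python, from plant import get_state, camera, hand_in, find_in, trace gives the robot as it stands.
- The arm moves only by the tool carry_out, never from a script. Its argument "plan" is text: rows parted by semicolons, each of 4 numbers parted by spaces: the shift along the world's x, y, z normalised to -1 to 1, where 1 is 750 mm, then the turn about the world's z normalised to -1 to 1, where 1 is pi/2 rad. A call has exactly 10 rows; each row is the pose to reach, as a shift and turn from the pose commanded when the call began; what a row does not reach only later rows make up. A row lasts 1/8 s, in which the tool goes at most 62.5 mm and 10.7 degrees, less where a joint would pass 70% of its speed; a pose out of reach is approached as far as the arm can. A call with a number of a shift or a turn outside -1 to 1 is refused whole. A call with a gripper value outside its range is refused whole. "gripper" is the opening, from -1 (shut) to 1 (fully open), set as the call begins (left out, the last holds). The fingers move at their own pace and stop on an object; "newtons" is the grip in N (left out, the last holds). Time passes only in rows, so rows that repeat a pose let the fingers close, or fill a call up. It gives the time, the measured TCP pose, the force, the opening and the grip force at its end, in the units of the state.
- get_state(): the state, without advancing time (a new reading comes with each control period).
- camera(name): name is "scene" or "side" or "wrist"; returns a dict with "pixels" (480x640x3 uint8, red, green, blue), "vertical_fov" (degrees; the focal length in pixels is half the picture's height over the tangent of half this angle, whatever the lens; pixels are square), "cx", "cy" (the principal point, pixels), "pose" (4x4, takes a point from camera to world coordinates). Camera axes: x right, y down, z forward; pixel columns grow to the right and rows downward; lengths in m; the calibration is good to about 2 mm. A picture is of the moment at which its call begins. There is no depth.
- hand_in(): hands the job in; it is judged then, once.
Trained networks look in the newest picture that a camera, given by its name, has taken for a name from the list of things; names that differ only in an ending like _2 or _b are one class to them, and where a whole thing is asked for, a point or a joint stands for the part that bears it (a point fixed in the world has none). Each returns a list of dicts, best first, with "p" (0 to 1); they miss things now and then, are a little off and sometimes report something else, mostly with a low value. They report only what shows in the picture. A call takes as long as a camera call.
- find_in(label, camera): "point" ([column, row] in pixels, amid what is visible of it).
- trace(label, camera): "region" (480x640 bool, what is visible of it) and "point" ([column, row] in pixels, amid what is visible of it).
The state is a dict: "clock": time; "qpos": joint angles; "joint_vel": joint speeds; "joint_efforts": joint torques, N m; "ee_pos": TCP position; "orientation": TCP orientation; "ft_force": force on the tool from outside, world axes, zero at the start; "ft_torque": the same for the moment, N m; "grip_width": finger opening in m; "finger_force": force on a finger pad.
Only numpy, scipy, OpenCV 4.12 (cv2) and the standard library are available. Lean on these libraries where they do the work, as an engineer would, in place of code of your own. Each camera call takes 0.05 s, during which the arm holds its last target. There are 200 camera calls.

### The job

Get the die ready to be sprayed: lift the spray box's hood by its pull bar past its balance point so that it stays up by itself, then draw the blue stick with the plaster die up out of the rack and stand it in the socket of the spray box, upright and pushed home, holding it by the stick and never by the die. Then take the pull bar again, bring the hood down until it is just below its balance point, over the die, and finish while holding it there by hand for my spraying: it would fall on the die if you let go. Do not let the hood slam or touch the stick, and leave the gold crown's stick, the blue case and the arch models where they are.

Things in the scene. Friction and masses are not known exactly. Their poses are not given: they have to be found in the camera images.
- spray_box: Small grey steel spray box fixed on the bench, 150 mm deep (x) x 190 mm wide (y) x 104 mm high, open at the top under its hood, 4 mm walls, inner floor 24 mm up, low front lip 52 mm high. Origin: centre of its underside, on the bench; its front (the pull bar side) faces its own -x, z up. A gas strut stands outside its left wall (+y).
- hood (a joint): Hood angle, rad: 0 shut, 1.6 fully open, upright at the back of the box. Gravity shuts it, a damped gas strut opens it: the balance point is at 0.79 rad. Below it the hood falls shut; above it it swings up by itself to 1.6 and stays. Just below balance means 0.60 to 0.75 rad. At the pull bar, lifting it from shut takes 2.7 N, pulling it down from open 2.5 N, holding it at 0.7 rad 0.3 N.
- hood_hinge (a point): Middle of the hood's hinge line (parallel to the box's own y), 71 mm behind the spray_box origin (box +x), 109 mm above the bench. The hood: clear panes in an aluminium frame, 0.95 kg, 188 mm wide; the flat top pane lies 34 mm above the hinge line and reaches 114 mm forward, then a sloping front pane runs down to the front edge, 144 mm from the hinge.
- pull_bar (a point): Middle of the hood's pull bar: dark round bar, 10 mm diameter, 116 mm long, parallel to the hinge, 180 mm from hood_hinge, on two arms 36 mm ahead of the hood's front frame (29 mm free between). Pinched from above across the bar at any hood angle, it turns easily between the fingers. Height above the bench: 113 mm shut, 214 at 0.60 rad, 235 at 0.75, 240 at balance, 289 fully open.
- socket (a point): Centre of the mouth of the upright round socket on the turntable in the spray box, 10 mm ahead of the spray_box origin (box -x), 62 mm above the bench. Bore 15.6 mm across, 30 mm deep (its bottom is 32 mm above the bench); aluminium tube of 26 mm outer diameter, fixed.
- die_stick: Loose round blue plastic stick, 12 mm diameter, 98 mm long with a chamfered foot, with a cream plaster tooth die (20 mm tall, up to 11 mm across) fixed on its top; 36 g, 118 mm in all. Origin: centre of its foot; z runs up the stick to the die. It starts upright in one of the two end holes of the rack, its foot 10 mm above the bench. Grip it between 60 and 90 mm above its foot.
- die: The plaster die on top of the blue stick. Origin: centre of its underside, 98 mm above the stick's foot.
- gold_stick: The same stick in red with a gold crown on top, in the other end hole of the rack: leave it. Origin: centre of its foot, z up the stick.
- stick_rack: Fixed pale wooden block, 52 mm (x) x 130 mm (y) x 50 mm high, with three upright holes of 14.5 mm, 40 mm deep, at y = -42, 0 and +42 mm on its middle line; the middle one is empty. Origin: centre of its underside.
- case_box: Shut blue case, 75 x 82 x 44 mm, between rack and spray box: leave it. Origin: centre of its underside.
- arch_a: Tan plaster arch model, 50 x 61 x 31 mm, on the right near the front: leave it. Origin: centre of its underside.
- arch_b: White plaster arch model, 50 x 61 x 31 mm, on the right in front of the mill: leave it. Origin: centre of its underside.

How it is judged:
By the outcome, as a careful person would: the job done as asked, in the order asked, and still so for the second after the job is handed in, while the arm keeps its last pose, push and grip.
It also fails if it takes over 67 s, if anything falls off the work surface, if the arm or the gripper's body presses on something with over 40 N, if the wrist force passes 120 N, or if a joint passes its speed limit or range.

## Working session

There is one attempt and no reset: what is moved stays moved. The work goes in short steps, Python scripts to look and compute and a tool call to move; the robot and the scene stay as the last step left them, time stands still between calls to the robot, and variables do not carry over. Pictures are saved under pics/ and viewed, at most 10 in all, crops included, and the job is handed in when it is done.

Besides the shell and the picture viewer there is one more tool, called after ">>>" as name(argument=value, ...), one argument or row to a line, values as JSON. carry_out: Moves the arm, as the interface text tells. Scaled input: -1 to 1 covers 750 mm each way for a shift and pi/2 rad each way for a turn. Its arguments: {"type":"object","properties":{"plan":{"type":"string"},"gripper":{"type":"number"},"newtons":{"type":"number"}},"required":["plan"]}

```bash
mkdir -p pics; cat > h.py <<'E'
import numpy as np, cv2
from plant import get_state, camera, hand_in, find_in, trace
def K(c):
    f=240/np.tan(np.radians(c["vertical_fov"])/2); return f,c["cx"],c["cy"]
def ray(c,p):
    f,cx,cy=K(c); T=np.array(c["pose"]); d=T[:3,:3]@np.array([(p[0]-cx)/f,(p[1]-cy)/f,1]); return T[:3,3],d
def atz(c,p,z):
    o,d=ray(c,p); return o+d*(z-o[2])/d[2]
def proj(c,P):
    f,cx,cy=K(c); T=np.array(c["pose"]); q=T[:3,:3].T@(np.array(P)-T[:3,3]); return np.array([cx+f*q[0]/q[2],cy+f*q[1]/q[2]])
def tri(*cp):
    A=np.zeros((3,3));b=np.zeros(3)
    for c,p in cp:
        o,d=ray(c,p);d=d/np.linalg.norm(d);M=np.eye(3)-np.outer(d,d);A+=M;b+=M@o
    return np.linalg.solve(A,b)
def save(c,n,crop=None,s=1):
    im=np.array(c["pixels"])[:,:,::-1]
    if crop: im=im[crop[1]:crop[3],crop[0]:crop[2]]
    cv2.imwrite("pics/"+n,cv2.resize(im,None,fx=s,fy=s,interpolation=2))
E
python3 - <<'E'
from h import *
np.set_printoptions(precision=4,suppress=True)
ims=[]
cs={}
for n in("scene","side"):
    c=camera(n);cs[n]=c;save(c,n+"0.png");print(n,c["vertical_fov"],np.array(c["pose"]))
    for l in("spray_box","hood_hinge","pull_bar","socket","die_stick","die","gold_stick","stick_rack","case_box","arch_a"):
        print(l,[(np.round(r["point"],1).tolist(),round(r["p"],2)) for r in find_in(l,n)[:2]])
s=get_state();print(s["ee_pos"],s["orientation"],s["grip_width"],s["clock"])
E
```

```text
scene 53.57598134064975 [[ 0.6721 -0.4356  0.5988 -0.2647]
 [-0.7401 -0.4193  0.5258 -0.6429]
 [ 0.022  -0.7965 -0.6042  0.8394]
 [ 0.      0.      0.      1.    ]]
spray_box [([263.3, 203.1], 0.56)]
hood_hinge [([265.7, 199.8], 0.8)]
pull_bar [([261.6, 184.6], 0.8)]
socket [([260.8, 198.9], 0.71)]
die_stick [([375.5, 265.1], 0.66), ([259.7, 185.6], 0.53)]
die []
gold_stick [([352.3, 247.3], 0.62)]
stick_rack [([365.2, 276.3], 0.96)]
case_box [([302.1, 242.8], 0.91)]
arch_a [([447.5, 303.3], 0.97), ([420.2, 338.9], 0.69)]
side 45.82376204626865 [[ 0.9815 -0.1109  0.1564  0.3171]
 [-0.191  -0.4978  0.846  -0.9783]
 [-0.016  -0.8602 -0.5098  0.678 ]
 [ 0.      0.      0.      1.    ]]
spray_box [([298.7, 187.0], 0.71)]
hood_hinge [([294.5, 191.2], 0.77), ([310.9, 250.0], 0.67)]
pull_bar [([295.1, 172.4], 0.68)]
socket [([301.7, 187.2], 0.76)]
die_stick [([340.7, 289.1], 0.8), ([310.5, 250.3], 0.45)]
die [([339.0, 272.1], 0.6)]
gold_stick [([294.5, 188.6], 0.71), ([332.8, 260.6], 0.5)]
stick_rack [([336.1, 304.8], 0.93)]
case_box [([310.7, 252.1], 0.79)]
arch_a [([318.8, 397.6], 0.76)]
[ 0.2587 -0.5689  0.2313] [[ 0.9103  0.4139  0.    ]
 [ 0.4139 -0.9103  0.    ]
 [ 0.     -0.     -1.    ]] 0.08560643224344955 1.1
```

View pics/scene0.png

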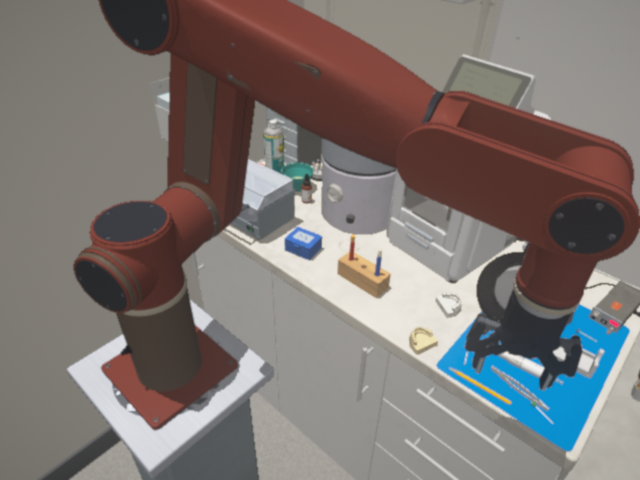

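View pics/side0.png

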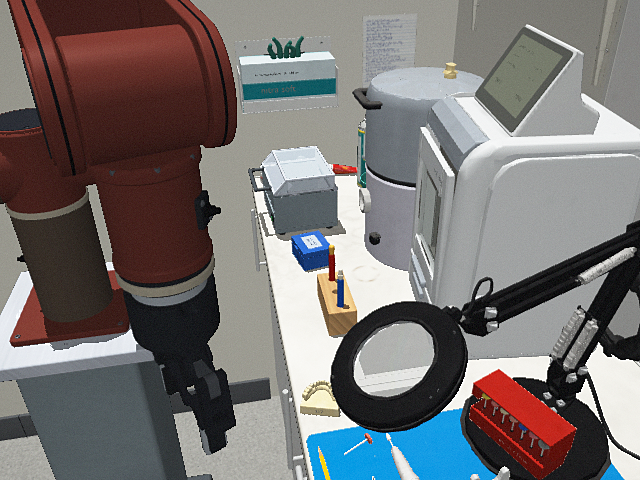

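Scene view: blue stick at (378,264), red at (352,247), the box is half hidden behind the arm. Side view: blue stick at (340,289), box at (300,190), pull bar near (256,180).

```bash
python3 - <<'E'
from h import *
np.set_printoptions(precision=4,suppress=True)
a=camera("scene");b=camera("side")
print("rack",tri((a,[365.2,276.3]),(b,[336.1,304.8])))
print("blue",tri((a,[378,264]),(b,[340.5,288])),"red",tri((a,[352,247]),(b,[332,263])))
# box base corners in side picture
for l in("spray_box","pull_bar","hood"):
    r=trace(l,"side")
    for q in r[:2]:
        ys,xs=np.nonzero(q["region"]);print(l,q["p"],xs.min(),xs.max(),ys.min(),ys.max(),len(xs))
print("boxtop",atz(b,[300,190],.07),"bar",atz(b,[257,181],.113))
print("rack top corners side",[atz(b,p,.05) for p in([318,274],[331,310],[356,306])])
save(b,"side_crop.png",(230,130,390,350),3.0*.9)
w=camera("wrist");print(w["vertical_fov"],np.array(w["pose"]))
E
```

```text
rack [ 0.4904 -0.1347  0.0227]
blue [ 0.4918 -0.1672  0.0834] red [ 0.4944 -0.0831  0.0854]
spray_box 0.73 248 337 146 234 5686
pull_bar 0.55 248 334 146 195 2966
hood 0.61 249 334 146 195 2973
boxtop [0.4879 0.2804 0.07  ] bar [0.3836 0.2629 0.113 ]
rack top corners side [array([ 0.4698, -0.0631,  0.05  ]), array([ 0.472 , -0.1812,  0.05  ]), array([ 0.5185, -0.1792,  0.05  ])]
60.96797022059118 [[ 0.4134 -0.869  -0.2721  0.3272]
 [-0.9106 -0.3942 -0.1245 -0.5366]
 [ 0.001   0.2992 -0.9542  0.3743]
 [ 0.      0.      0.      1.    ]]
```

View pics/side_crop.png

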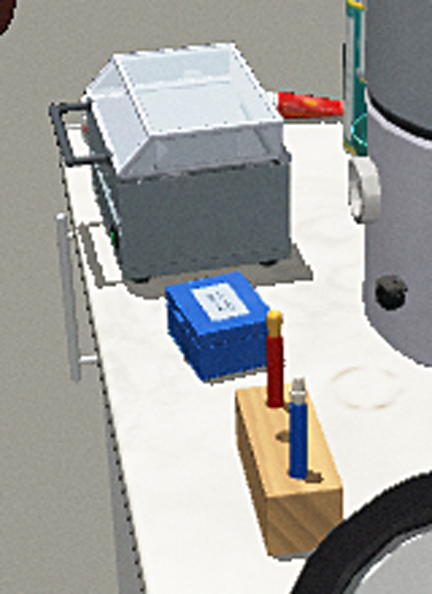

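```bash
python3 - <<'E'
from h import *
np.set_printoptions(precision=4,suppress=True)
a=camera("scene");b=camera("side")
P=[atz(b,p,0.004) for p in([273.7,233],[337.4,225.6])]
d=P[1]-P[0];print("base corners",P,np.linalg.norm(d),"yaw",np.degrees(np.arctan2(d[1],d[0])))
Q=[atz(b,p,.113) for p in([254.4,190.4],[250,168.5])];e=Q[1]-Q[0];print("bar",Q,np.linalg.norm(e),np.degrees(np.arctan2(-e[0],e[1])))
u=d/np.linalg.norm(d);v=np.array([-u[1],u[0],0]);print("origin",(P[0]+P[1])/2+.095*v)
print("lamp",tri((a,[510,300]),(b,[400,365])))
w=camera("wrist")
s=get_state();T=np.array(w["pose"]);R=np.array(s["orientation"])
print("cam in tool",R.T@(T[:3,3]-s["ee_pos"]),R.T@T[:3,:3])
E
```

```text
base corners [array([0.4091, 0.1976, 0.004 ]), array([0.5647, 0.1997, 0.004 ])] 0.1555926017709986 yaw 0.7578962800844115
bar [array([0.3731, 0.2127, 0.113 ]), array([0.3731, 0.3411, 0.113 ])] 0.1284016287105454 0.017275963956513114
origin [0.4856 0.2937 0.004 ]
lamp [ 0.4987 -0.4772  0.176 ]
cam in tool [ 0.0758 -0.0011 -0.143 ] [[-0.0006 -0.9542 -0.2992]
 [ 1.     -0.0009  0.0007]
 [-0.0009 -0.2992  0.9542]]
```

>>> carry_out(
  plan="0.02 0.04 0.04 0.08; 0.05 0.1 0.1 0.18; 0.09 0.18 0.11 0.29; 0.13 0.26 0.11 0.4; 0.17 0.34 0.11 0.51; 0.21 0.42 0.11 0.62; 0.24 0.49 0.11 0.69; 0.26 0.54 0.11 0.728; 0.268 0.56 0.11 0.728; 0.268 0.56 0.11 0.728",
  gripper=-0.4,
)

```text
clock: 2.8
ee_pos: [0.4599, -0.1484, 0.314]
orientation: [[-0.001, 1.0, 0.0], [1.0, 0.001, -0.001], [-0.001, 0.0, -1.0]]
ft_force: [-0.6, 0.2, -0.6]
grip_width: 0.0256
finger_force: 0.0
```

```bash
python3 - <<'E'
from h import *
np.set_printoptions(precision=4,suppress=True)
s=get_state();print(s["clock"],s["ee_pos"],np.array(s["orientation"]),s["grip_width"],s["ft_force"])
w=camera("wrist");save(w,"w1.png")
for l in("die_stick","die","gold_stick","stick_rack"):
    print(l,[(np.round(r["point"],1).tolist(),round(r["p"],2)) for r in find_in(l,"wrist")[:3]])
for y in(-.042,0,.042): pass
r=trace("stick_rack","wrist")
if r:
    ys,xs=np.nonzero(r[0]["region"]);print(xs.min(),xs.max(),ys.min(),ys.max())
E
```

```text
2.8 [ 0.4599 -0.1484  0.314 ] [[-0.0013  1.      0.0001]
 [ 1.      0.0013 -0.0006]
 [-0.0006  0.0001 -1.    ]] 0.025572830528622564 [-0.5815  0.238  -0.6087]
die_stick []
die [([351.4, 234.5], 0.45), ([343.2, 174.1], 0.23)]
gold_stick [([351.6, 136.7], 0.65)]
stick_rack [([341.8, 170.3], 0.67)]
318 375 107 240
```

View pics/w1.png

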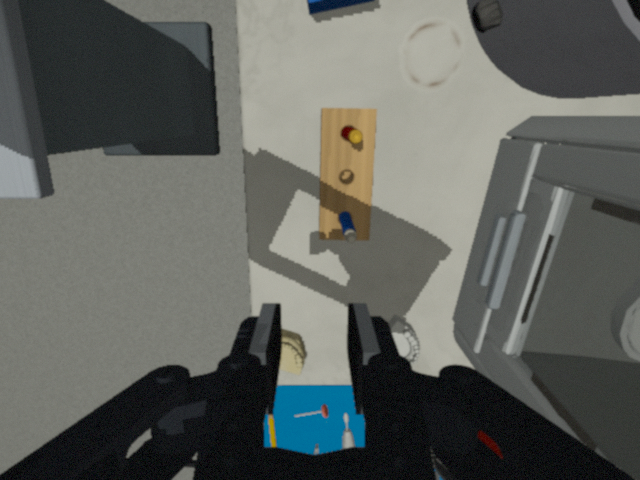

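Wrist view: rack with corners (321,108), (376,110), (370,240), (320,238) with blue die top at (350,238), gold at (355,135), empty hole at (346,176).

```bash
python3 - <<'E'
from h import *
np.set_printoptions(precision=4,suppress=True)
w=camera("wrist")
C=[atz(w,p,.05) for p in([321,108],[376,110],[370,240],[320,238])];print(C,np.mean(C,0))
print("hole",atz(w,[346,176.5],.05),"die",atz(w,[350.5,236],.125),atz(w,[345,213],.05),"gold",atz(w,[356,136],.122))
E
```

```text
[array([ 0.4653, -0.0641,  0.05  ]), array([ 0.5174, -0.0661,  0.05  ]), array([ 0.5166, -0.1945,  0.05  ]), array([ 0.4645, -0.1921,  0.05  ])] [ 0.4909 -0.1292  0.05  ]
hole [ 0.4902 -0.1286  0.05  ] die [ 0.4892 -0.1685  0.125 ] [ 0.49   -0.1657  0.05  ] gold [ 0.4919 -0.0868  0.122 ]
```

>>> carry_out(
  plan="-0.02 0.04 0.01 0; -0.04 0.1 0.02 0; -0.06 0.16 0.02 0; -0.08 0.23 0.02 0; -0.1 0.3 0.02 0; -0.11 0.37 0.02 0; -0.11 0.44 0.02 0; -0.11 0.5 0.02 0; -0.11 0.53 0.02 0; -0.11 0.53 0.02 0",
)

```text
clock: 4.4
ee_pos: [0.3771, 0.2493, 0.3285]
orientation: [[-0.001, 1.0, -0.001], [1.0, 0.001, -0.0], [-0.0, -0.001, -1.0]]
ft_force: [-0.1, -0.6, -0.4]
grip_width: 0.0255
finger_force: 0.0
```

```bash
python3 - <<'E'
from h import *
np.set_printoptions(precision=4,suppress=True)
s=get_state();print(s["clock"],s["ee_pos"],np.array(s["orientation"])[:,0])
w=camera("wrist");save(w,"w2.png",s=1.25)
for l in("pull_bar","spray_box","socket","case_box"):
    print(l,[(np.round(r["point"],1).tolist(),round(r["p"],2)) for r in find_in(l,"wrist")[:3]])
E
```

```text
4.4 [0.3771 0.2493 0.3285] [-0.0013  1.     -0.0003]
pull_bar [([436.5, 163.2], 0.74)]
spray_box [([436.4, 160.4], 0.91)]
socket [([439.7, 161.8], 0.9)]
case_box []
```

View pics/w2.png

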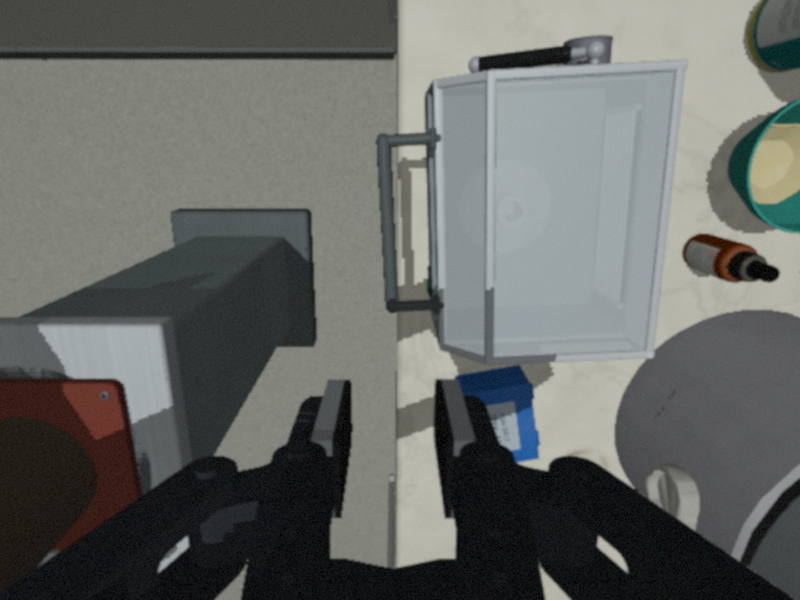

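Pull bar runs from (306,110) to (313,244) in the original pixels; socket seen through the pane at (410,166).

```bash
python3 - <<'E'
from h import *
np.set_printoptions(precision=4,suppress=True)
w=camera("wrist")
A,B=atz(w,[306.4,110.4],.113),atz(w,[312.8,244],.113);d=A-B
print(A,B,(A+B)/2,np.linalg.norm(d),"yaw",np.degrees(np.arctan2(-d[0],d[1])))
print("socket",atz(w,[409.6,166.4],.062))
# pane top front corner line / hinge-edge
H=[atz(w,p,.143) for p in([392.8,57.6],[392,284.8])];print("pane front edge",H)
E
```

```text
[0.3705 0.3307 0.113 ] [0.3755 0.2139 0.113 ] [0.373  0.2723 0.113 ] 0.11693047878717609 yaw 2.4114080122811754
socket [0.4718 0.2785 0.062 ]
pane front edge [array([0.4351, 0.3671, 0.143 ]), array([0.4445, 0.1857, 0.143 ])]
```

>>> carry_out(
  plan="-0.003 0.016 -0.02 0.015; -0.0056 0.031 -0.06 0.03; -0.0056 0.031 -0.11 0.03; -0.0056 0.031 -0.16 0.03; -0.0056 0.031 -0.21 0.03; -0.0056 0.031 -0.25 0.03; -0.0056 0.031 -0.28 0.03; -0.0056 0.031 -0.3 0.03; -0.0056 0.031 -0.313 0.03; -0.0056 0.031 -0.313 0.03",
)

```text
clock: 5.95
ee_pos: [0.3727, 0.2718, 0.0936]
orientation: [[-0.047, 0.999, -0.001], [0.999, 0.047, -0.0], [-0.0, -0.001, -1.0]]
ft_force: [0.1, 0.6, 0.3]
grip_width: 0.0259
finger_force: 0.0
```

```bash
python3 - <<'E'
from h import *
s=get_state();print(s["ee_pos"],s["ft_force"])
c=camera("wrist");save(c,"w3.png",s=1)
E
```

```text
[0.37269089 0.27176656 0.09358217] [0.07047505 0.59161008 0.3231753 ]
```

View pics/w3.png

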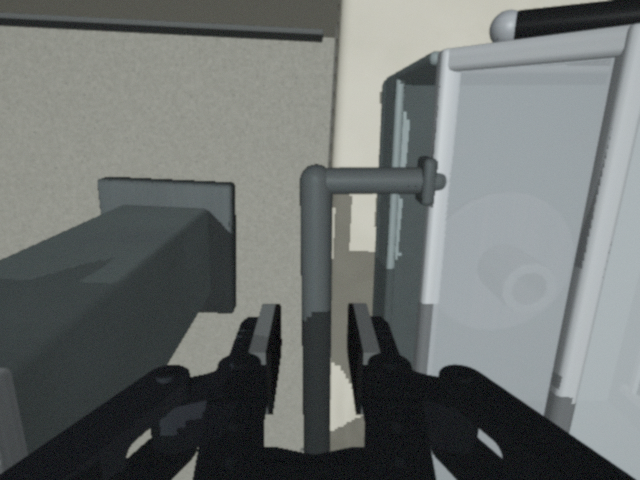

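The bar (column ~315) is between the fingers.

>>> carry_out(
  plan="0 0 0 0; 0 0 0 0; 0 0 0 0; 0 0 0 0; 0 0 0 0; 0 0 0 0; 0 0 0.003 0; 0 0 0.006 0; 0 0 0.01 0; 0 0 0.014 0",
  gripper=-1,
  newtons=35,
)

```text
clock: 7.25
ee_pos: [0.3739, 0.2722, 0.1049]
orientation: [[-0.047, 0.999, 0.002], [0.999, 0.047, 0.001], [0.001, 0.002, -1.0]]
ft_force: [4.4, 3.8, -4.8]
grip_width: 0.0087
finger_force: 34.0
```

```bash
python3 - <<'E'
import numpy as np
# from angle ~0.06 bar lift ; shifts from bar at th0 (z +10.5mm)
r=.18;a0=.022;u=np.array([np.cos(np.radians(2.7)),np.sin(np.radians(2.7))])
def P(t): return np.r_[-u*r*np.cos(t+a0),r*np.sin(t+a0)]
for name,t0,ts in(("up1",.0584,np.linspace(.0584,.85,11)[1:]),("up2",.85,np.linspace(.85,1.58,11)[1:]),("dn1",1.6,np.linspace(1.6,1.1,11)[1:]),("dn2",1.1,np.linspace(1.1,.68,11)[1:])):
    print(name,"; ".join("%.4f %.4f %.4f 0"%tuple((P(t)-P(t0))/.75) for t in ts), P(t0)-P(0))
E
```

```text
up1 0.0023 0.0001 0.0189 0; 0.0060 0.0003 0.0375 0; 0.0112 0.0005 0.0557 0; 0.0179 0.0008 0.0735 0; 0.0259 0.0012 0.0907 0; 0.0353 0.0017 0.1073 0; 0.0459 0.0022 0.1230 0; 0.0577 0.0027 0.1378 0; 0.0707 0.0033 0.1517 0; 0.0847 0.0040 0.1645 0 [5.37305695e-04 2.53386933e-05 1.04967329e-02]
up2 0.0138 0.0007 0.0108 0; 0.0283 0.0013 0.0205 0; 0.0436 0.0021 0.0292 0; 0.0594 0.0028 0.0367 0; 0.0757 0.0036 0.0430 0; 0.0924 0.0044 0.0481 0; 0.1095 0.0052 0.0520 0; 0.1268 0.0060 0.0547 0; 0.1442 0.0068 0.0560 0; 0.1617 0.0076 0.0561 0 [0.06409182 0.00302249 0.13385139]
dn1 -0.0120 -0.0006 0.0003 0; -0.0240 -0.0011 0.0000 0; -0.0359 -0.0017 -0.0009 0; -0.0478 -0.0023 -0.0023 0; -0.0596 -0.0028 -0.0044 0; -0.0713 -0.0034 -0.0071 0; -0.0828 -0.0039 -0.0103 0; -0.0942 -0.0044 -0.0141 0; -0.1054 -0.0050 -0.0185 0; -0.1163 -0.0055 -0.0235 0 [0.18895907 0.00891108 0.17580441]
dn2 -0.0090 -0.0004 -0.0046 0; -0.0178 -0.0008 -0.0095 0; -0.0263 -0.0012 -0.0148 0; -0.0347 -0.0016 -0.0205 0; -0.0427 -0.0020 -0.0265 0; -0.0506 -0.0024 -0.0328 0; -0.0581 -0.0027 -0.0395 0; -0.0654 -0.0031 -0.0464 0; -0.0724 -0.0034 -0.0537 0; -0.0790 -0.0037 -0.0613 0 [0.10174472 0.00479816 0.15821492]
```

>>> carry_out(
  plan="0.002 0 0.019 0; 0.006 0 0.037 0; 0.011 0 0.056 0; 0.018 0.001 0.073 0; 0.026 0.001 0.091 0; 0.035 0.002 0.107 0; 0.046 0.002 0.123 0; 0.058 0.003 0.138 0; 0.071 0.003 0.152 0; 0.085 0.004 0.164 0",
)

```text
clock: 8.5
ee_pos: [0.4345, 0.2751, 0.2294]
orientation: [[-0.047, 0.999, -0.006], [0.999, 0.047, -0.0], [0.0, -0.006, -1.0]]
ft_force: [-15.3, -0.6, 14.0]
grip_width: 0.0086
finger_force: 34.9
```

>>> carry_out(
  plan="0.013 0.001 0.014 0; 0.027 0.001 0.024 0; 0.042 0.002 0.033 0; 0.058 0.003 0.04 0; 0.074 0.004 0.046 0; 0.091 0.004 0.051 0; 0.108 0.005 0.055 0; 0.126 0.006 0.058 0; 0.144 0.007 0.059 0; 0.16 0.008 0.059 0",
)

```text
clock: 9.75
ee_pos: [0.5582, 0.2811, 0.2725]
orientation: [[-0.047, 0.999, 0.002], [0.999, 0.047, 0.001], [0.001, 0.002, -1.0]]
ft_force: [1.3, 4.8, 4.5]
grip_width: 0.0084
finger_force: 37.7
```

>>> carry_out(
  plan="0 0 0 0; 0 0 0 0; 0 0 0 0; 0 0 0.01 0; 0 0 0.03 0; 0 0 0.06 0; 0 0 0.09 0; -0.005 -0.03 0.11 0; -0.02 -0.08 0.12 0; -0.035 -0.14 0.12 0",
  gripper=-0.4,
)

```text
clock: 11.0
ee_pos: [0.5302, 0.1742, 0.3635]
orientation: [[-0.047, 0.999, 0.002], [0.999, 0.047, -0.0], [-0.0, 0.002, -1.0]]
ft_force: [0.6, -0.4, -0.4]
grip_width: 0.0251
finger_force: 0.0
```

```bash
python3 - <<'E'
from h import *
c=camera("side");save(c,"s2.png",(200,80,440,350),2)
E
```

```text
(no output)
```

View pics/s2.png

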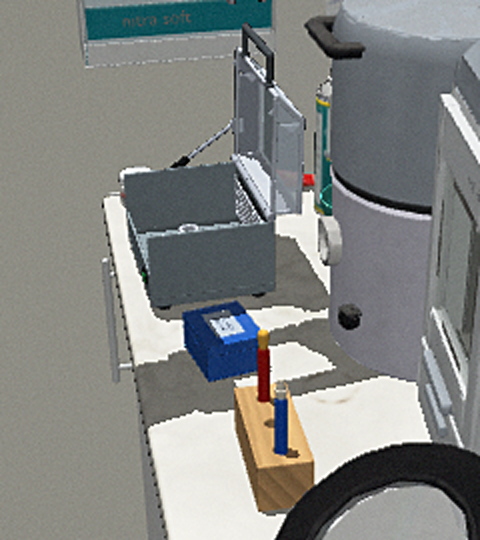

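Hood stands open by itself; rack sticks unchanged.

>>> carry_out(
  plan="-0.005 -0.04 0 0; -0.012 -0.1 0 0; -0.02 -0.17 -0.01 0; -0.027 -0.24 -0.03 0; -0.035 -0.31 -0.06 0; -0.043 -0.38 -0.09 0; -0.05 -0.43 -0.11 0; -0.054 -0.455 -0.12 0; -0.054 -0.461 -0.12 0; -0.054 -0.461 -0.12 0",
  gripper=0,
)

```text
clock: 12.3
ee_pos: [0.4905, -0.1695, 0.2728]
orientation: [[-0.047, 0.999, 0.001], [0.999, 0.047, -0.0], [-0.0, 0.001, -1.0]]
ft_force: [-0.3, 0.4, -0.6]
grip_width: 0.0428
finger_force: 0.0
```

```bash
python3 - <<'E'
from h import *
np.set_printoptions(precision=4,suppress=True)
s=get_state();print(s["clock"],s["ee_pos"],s["grip_width"])
w=camera("wrist");save(w,"w4.png")
print("proj expected stick top",proj(w,[.49,-.17,.108]),proj(w,[.49,-.17,.128]),proj(w,[.49,-.17,.05]))
for l in("die_stick","die"): print(l,[(np.round(r["point"],1).tolist(),round(r["p"],2)) for r in find_in(l,"wrist")[:3]])
E
```

```text
12.3 [ 0.4905 -0.1695  0.2728] 0.04276211669442695
proj expected stick top [314.2896 222.7179] [314.3735 229.4445] [314.0949 207.1081]
die_stick [([316.3, 216.1], 0.61)]
die [([317.0, 223.9], 0.53), ([317.3, 152.5], 0.35)]
```

View pics/w4.png

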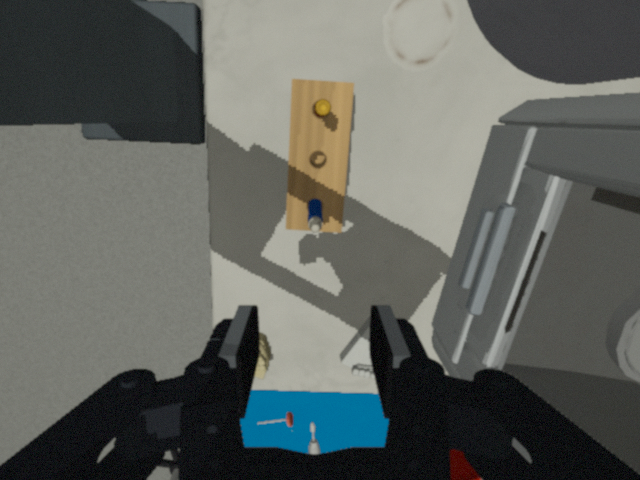

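Blue die at (315,228), as projected; descend.

>>> carry_out(
  plan="0 0 -0.02 0; 0 0 -0.06 0; 0 0 -0.1 0; 0 0 -0.14 0; 0 0 -0.18 0; 0 0 -0.21 0; 0 0 -0.24 0; 0 0 -0.26 0; 0 0 -0.268 0; 0 0 -0.268 0",
)

```text
clock: 13.7
ee_pos: [0.49, -0.1698, 0.0707]
orientation: [[-0.047, 0.999, -0.0], [0.999, 0.047, 0.0], [0.0, -0.0, -1.0]]
ft_force: [0.1, -0.4, -0.2]
grip_width: 0.0426
finger_force: 0.0
```

>>> carry_out(
  plan="0 0 0 0; 0 0 0 0; 0 0 0 0; 0 0 0 0; 0 0 0 0; 0 0 0 0; 0 0 0.005 0; 0 0 0.015 0; 0 0 0.03 0; 0 0 0.05 0",
  gripper=-1,
  newtons=30,
)

```text
clock: 14.95
ee_pos: [0.4898, -0.1698, 0.1091]
orientation: [[-0.047, 0.999, -0.001], [0.999, 0.047, 0.0], [0.0, -0.001, -1.0]]
ft_force: [-0.5, -0.1, 0.4]
grip_width: 0.0111
finger_force: 29.3
```

>>> carry_out(
  plan="0 0 0.03 0; 0 0 0.07 0; 0 0 0.11 0; 0 0.01 0.145 0; 0 0.04 0.165 0; -0.002 0.09 0.17 0; -0.005 0.15 0.17 0; -0.008 0.21 0.17 0; -0.011 0.27 0.17 0; -0.014 0.33 0.17 0",
)

```text
clock: 16.2
ee_pos: [0.4788, 0.0789, 0.2368]
orientation: [[-0.047, 0.999, 0.0], [0.999, 0.047, -0.0], [-0.0, 0.0, -1.0]]
ft_force: [0.4, -0.4, -0.8]
grip_width: 0.0108
finger_force: 29.3
```

>>> carry_out(
  plan="-0.003 0.06 0 0; -0.006 0.12 0 0; -0.01 0.18 0 0; -0.01 0.225 0 0; -0.01 0.255 0 0; -0.01 0.266 0 0; -0.01 0.266 0 0; -0.01 0.266 0 0; -0.01 0.266 0 0; -0.01 0.266 0 0",
)

```text
clock: 17.45
ee_pos: [0.4722, 0.2765, 0.2359]
orientation: [[-0.046, 0.999, 0.0], [0.999, 0.046, -0.0], [-0.0, 0.0, -1.0]]
ft_force: [0.0, -0.2, 0.2]
grip_width: 0.0109
finger_force: 29.3
```

```bash
python3 - <<'E'
from h import *
np.set_printoptions(precision=4,suppress=True)
s=get_state();print(s["clock"],s["ee_pos"],s["grip_width"])
w=camera("wrist");save(w,"w5.png",(160,120,480,360),2.5)
e=s["ee_pos"]
print("socket",proj(w,[.472,.2775,.062]),"foot",proj(w,[e[0],e[1],e[2]-.061]),"die",proj(w,[e[0],e[1],e[2]+.057]))
for l in("socket","die_stick","die"): print(l,[(np.round(r["point"],1).tolist(),round(r["p"],2)) for r in find_in(l,"wrist")[:3]])
E
```

```text
17.45 [0.4722 0.2765 0.2359] 0.010929828572749408
socket [315.0432 218.1254] foot [316.0032 269.5538] die [318.6564 431.8136]
socket [([460.2, 201.8], 0.78)]
die_stick [([314.6, 355.1], 0.87), ([457.9, 205.3], 0.23)]
die [([312.4, 398.0], 0.68)]
```

View pics/w5.png

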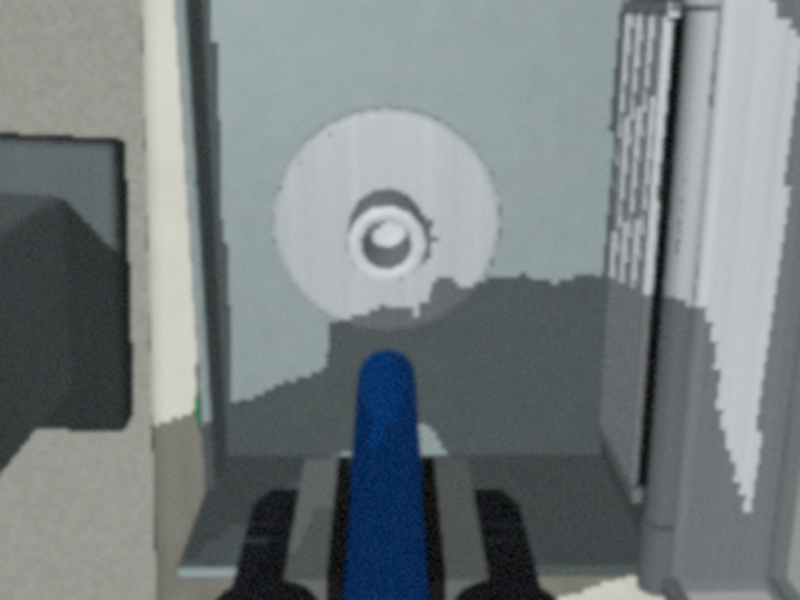

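Socket mouth at (315,216), stick foot at (314.4,268) in full pixels: shift about +0.7 mm x, +2 mm y, then go down.

>>> carry_out(
  plan="0.001 0.003 -0.01 0; 0.001 0.003 -0.035 0; 0.001 0.003 -0.065 0; 0.001 0.003 -0.095 0; 0.001 0.003 -0.12 0; 0.001 0.003 -0.135 0; 0.001 0.003 -0.145 0; 0.001 0.003 -0.153 0; 0.001 0.003 -0.16 0; 0.001 0.003 -0.16 0",
)

```text
clock: 18.9
ee_pos: [0.4726, 0.2789, 0.1155]
orientation: [[-0.047, 0.999, -0.0], [0.999, 0.047, -0.001], [-0.001, -0.0, -1.0]]
ft_force: [-0.3, -2.5, -1.3]
grip_width: 0.0107
finger_force: 29.2
```

>>> carry_out(
  plan="0 -0.001 -0.003 0; 0 -0.001 -0.007 0; 0 -0.001 -0.011 0; 0 -0.001 -0.015 0; 0 -0.001 -0.019 0; 0 -0.001 -0.023 0; 0 -0.001 -0.027 0; 0 -0.001 -0.03 0; 0 -0.001 -0.032 0; 0 -0.001 -0.032 0",
)

```text
clock: 20.15
ee_pos: [0.4733, 0.2788, 0.0936]
orientation: [[-0.047, 0.999, 0.001], [0.999, 0.047, 0.0], [0.0, 0.001, -1.0]]
ft_force: [-4.5, -4.6, 12.9]
grip_width: 0.011
finger_force: 31.1
```

>>> carry_out(
  plan="-0.001 -0.001 0.001 0; -0.001 -0.001 0.001 0; -0.001 -0.001 0.001 0; -0.001 -0.001 0.001 0; -0.001 -0.001 0.001 0; -0.001 -0.001 0.001 0; -0.001 -0.001 0.001 0; -0.001 -0.001 0.001 0; -0.001 -0.001 0.001 0; -0.001 -0.001 0.001 0",
)

```text
clock: 21.4
ee_pos: [0.4728, 0.2784, 0.0936]
orientation: [[-0.047, 0.999, 0.002], [0.999, 0.047, 0.001], [0.001, 0.002, -1.0]]
ft_force: [-1.5, -1.7, 7.3]
grip_width: 0.0111
finger_force: 30.1
```

>>> carry_out(
  plan="0 0 0 0; 0 0 0 0; 0 0 0 0; 0 0 0 0; 0 0 0.015 0; 0 0 0.05 0; 0 0 0.09 0; 0 0 0.14 0; 0 0 0.19 0; 0 0 0.23 0",
  gripper=0,
)

```text
clock: 22.65
ee_pos: [0.4724, 0.278, 0.2679]
orientation: [[-0.047, 0.999, 0.002], [0.999, 0.047, 0.001], [0.001, 0.002, -1.0]]
ft_force: [-0.9, -0.1, -0.3]
grip_width: 0.0428
finger_force: 0.0
```

```bash
python3 - <<'E'
from h import *
np.set_printoptions(precision=4,suppress=True)
s=get_state();print(s["clock"],s["ee_pos"],s["grip_width"])
w=camera("wrist");b=camera("side")
a=np.array(w["pixels"])[:,:,::-1];c=np.array(b["pixels"])[:,:,::-1]
im=np.hstack([cv2.resize(a[60:420,140:500],(400,400)),cv2.resize(c[80:240,220:380],(400,400),interpolation=2)]);cv2.imwrite("pics/f.png",im)
for n,cam in(("wrist",w),("side",b)):
    print(n,"foot@socket mouth",proj(cam,[.472,.2785,.062]),"top",proj(cam,[.472,.2785,.150]))
    for l in("die_stick","die","pull_bar"): print(l,[(np.round(r["point"],1).tolist(),round(r["p"],2)) for r in find_in(l,n)[:3]])
E
```

```text
22.65 [0.4724 0.278  0.2679] 0.04280355999106363
wrist foot@socket mouth [314.0279 210.261 ] top [314.5022 238.6843]
die_stick [([314.1, 222.6], 0.74)]
die [([315.8, 231.1], 0.51)]
pull_bar [([512.3, 229.2], 0.73)]
side foot@socket mouth [293.8823 193.8815] top [292.2464 160.6851]
die_stick []
die []
pull_bar [([331.1, 149.9], 0.91)]
```

View pics/f.png

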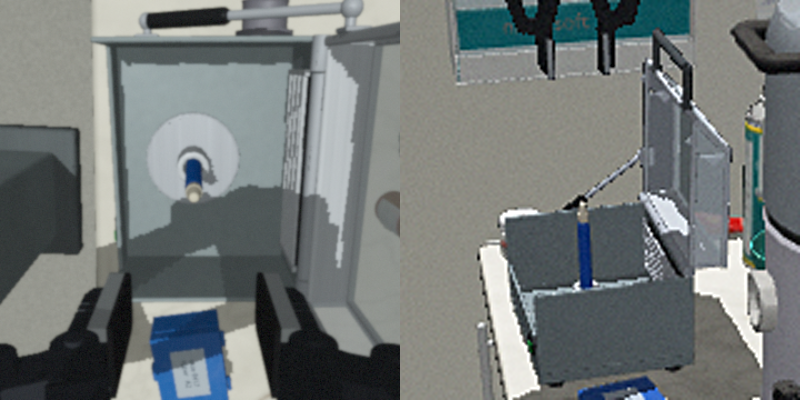

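Picture shows the die stick upright in the socket (top at the predicted (292,160) of the side view), hood still open.

>>> carry_out(
  plan="0 0 0.04 0; 0 0 0.09 0; 0.01 0 0.12 0; 0.04 0.001 0.125 0; 0.08 0.002 0.125 0; 0.11 0.003 0.125 0; 0.12 0.004 0.125 0; 0.12 0.004 0.125 0; 0.12 0.004 0.11 0; 0.12 0.004 0.09 0",
  gripper=-0.35,
)

```text
clock: 24.3
ee_pos: [0.5615, 0.281, 0.3321]
orientation: [[-0.047, 0.999, 0.001], [0.999, 0.047, 0.0], [0.0, 0.001, -1.0]]
ft_force: [-0.0, 0.4, -0.9]
grip_width: 0.0282
finger_force: 0.0
```

```bash
python3 - <<'E'
from h import *
np.set_printoptions(precision=4,suppress=True)
s=get_state();print(s["clock"],s["ee_pos"],s["ft_force"],s["grip_width"])
w=camera("wrist")
r=trace("pull_bar","wrist")
a=cv2.cvtColor(np.array(w["pixels"]),cv2.COLOR_RGB2GRAY)
for y in(.281-.05,.281,.281+.05):
  q=proj(w,[.562-.047*(y-.281),y,.289]);print(q)
  if 0<=q[1]<480: print(a[int(q[1]),int(q[0])-50:int(q[0])+51:4])
E
```

```text
24.3 [0.5615 0.281  0.3321] [-0.0471  0.4237 -0.8545] 0.028215009025491948
[317.0148 370.2683]
[ 25   5  68 178 191 190 192 191 192 178  97  44  47  45  41 147 151 147
 143 109 100  89   2  14  27  14]
[317.1973 282.5959]
[ 57  59  65  61  63  61  64  61  65  81  67  86  66  46  45 143 149 152
 144 138 139 141 144 104 104 114]
[317.4093 180.7316]
[138 146 145 146 146 148 143 144 136 169  72  82  95  84  70 144 172 149
 147 139 139 139 141 178 184 139]
```

>>> carry_out(
  plan="-0.001 0 -0.02 0; -0.001 0 -0.045 0; -0.001 0 -0.065 0; -0.001 0 -0.078 0; -0.001 0 -0.082 0; -0.001 0 -0.082 0; -0.001 0 -0.082 0; -0.001 0 -0.082 0; -0.001 0 -0.082 0; -0.001 0 -0.082 0",
)

```text
clock: 25.65
ee_pos: [0.5613, 0.2808, 0.2712]
orientation: [[-0.047, 0.999, 0.0], [0.999, 0.047, 0.0], [0.0, 0.0, -1.0]]
ft_force: [-0.1, -0.0, -0.4]
grip_width: 0.0279
finger_force: 0.0
```

>>> carry_out(
  plan="0 0 0 0; 0 0 0 0; 0 0 0 0; 0 0 0 0; 0 0 0 0; 0 0 0 0; 0 0 0 0; 0 0 0 0; 0 0 0 0; 0 0 0 0",
  gripper=-1,
  newtons=35,
)

```text
clock: 26.9
ee_pos: [0.5613, 0.2808, 0.2712]
orientation: [[-0.047, 0.999, 0.0], [0.999, 0.047, 0.0], [0.0, 0.0, -1.0]]
ft_force: [2.6, 0.1, 1.5]
grip_width: 0.0086
finger_force: 34.2
```

>>> carry_out(
  plan="-0.006 0 0.0003 0; -0.018 -0.001 0 0; -0.032 -0.001 -0.0006 0; -0.045 -0.002 -0.002 0; -0.058 -0.003 -0.004 0; -0.071 -0.003 -0.007 0; -0.083 -0.004 -0.0103 0; -0.095 -0.0045 -0.0144 0; -0.107 -0.005 -0.0192 0; -0.1163 -0.0055 -0.0235 0",
)

```text
clock: 28.15
ee_pos: [0.4732, 0.2765, 0.2528]
orientation: [[-0.047, 0.999, -0.001], [0.999, 0.047, -0.001], [-0.001, -0.001, -1.0]]
ft_force: [2.9, -2.5, 1.6]
grip_width: 0.0086
finger_force: 35.7
```

>>> carry_out(
  plan="-0.009 -0.0004 -0.0046 0; -0.0178 -0.001 -0.0095 0; -0.0263 -0.001 -0.0148 0; -0.0347 -0.002 -0.0205 0; -0.0427 -0.002 -0.0265 0; -0.0506 -0.002 -0.0328 0; -0.0581 -0.003 -0.0395 0; -0.0654 -0.003 -0.0464 0; -0.0724 -0.003 -0.0537 0; -0.079 -0.004 -0.0613 0",
)

```text
clock: 29.4
ee_pos: [0.4143, 0.2738, 0.2069]
orientation: [[-0.047, 0.999, -0.0], [0.999, 0.047, 0.0], [0.0, -0.0, -1.0]]
ft_force: [-2.2, -2.2, 3.3]
grip_width: 0.0086
finger_force: 35.1
```

>>> carry_out(
  plan="0 0 0 0; 0 0 0 0; 0 0 0 0; 0 0 0 0; 0 0 0 0; 0 0 0 0; 0 0 0 0; 0 0 0 0; 0 0 0 0; 0 0 0 0",
)

```text
clock: 30.65
ee_pos: [0.4148, 0.2738, 0.2075]
orientation: [[-0.047, 0.999, -0.0], [0.999, 0.047, 0.0], [0.0, -0.0, -1.0]]
ft_force: [-1.6, -1.7, 2.1]
grip_width: 0.0087
finger_force: 35.0
```

```bash
python3 - <<'E'
from h import *
np.set_printoptions(precision=4,suppress=True)
s=get_state();e=np.array(s["ee_pos"]);print(s["clock"],e,s["ft_force"],s["finger_force"])
h=np.array([.5525,.2808,.109]);u=np.array([np.cos(.047),np.sin(.047),0])
for off in(.0163,.0176,.019):
    print("angle",np.arctan2(e[2]+off-.109,-(e-h)@u)-.022, np.arcsin((e[2]+off-.109)/.18)-.022,"r",np.hypot(e[2]+off-.109,(e-h)@u))
w=camera("wrist")
for l in("die","die_stick","pull_bar"): print(l,[(np.round(r["point"],1).tolist(),round(r["p"],2)) for r in find_in(l,"wrist")[:2]])
print(proj(w,[.472,.2785,.150]),proj(w,[.472,.2785,.1]))
E
```

```text
30.65 [0.4148 0.2738 0.2075] [-1.6116 -1.718   2.1108] 35.02132773399353
angle 0.6722405296835456 0.6697633748306012 r 0.17946384097798523
angle 0.677781938619908 0.6791782431107678 r 0.18029835172403424
angle 0.6836923310086783 0.6894017812062637 r 0.18120318792171364
die []
die_stick []
pull_bar [([488.9, 223.3], 0.79)]
[425.4268 268.1827] [405.0364 240.781 ]
```

```bash
python3 - <<'E'
from h import *
b=camera("side");p=np.array(b["pixels"]).astype(int)[150:200,275:315]
m=(p[:,:,2]>p[:,:,0]+30);ys,xs=np.nonzero(m)
print(len(xs),[(y+150,xs[ys==y].mean()+275) for y in np.unique(ys)][::5])
print([proj(b,[.472,.2785,z]).round(1) for z in(.13,.1,.07)])
for l in("gold_stick","case_box","arch_a"): print(l,[(np.round(r["point"],1).tolist(),round(r["p"],2)) for r in find_in(l,"side")[:2]])
print(hand_in())
E
```

```text
137 [(np.int64(169), np.float64(293.0)), (np.int64(174), np.float64(293.0)), (np.int64(179), np.float64(293.0)), (np.int64(184), np.float64(294.0)), (np.int64(189), np.float64(294.0)), (np.int64(194), np.float64(294.0))]
[array([292.6, 168.4]), array([293.2, 179.8]), array([293.7, 191. ])]
gold_stick [([332.3, 261.0], 0.56)]
case_box [([309.1, 250.4], 0.67)]
arch_a [([320.3, 400.0], 0.9)]
the job is handed in; nothing more can be done
None
```

The die stick is upright and pushed home in the socket, and the arm is holding the hood by its pull bar over the die at about 0.68 rad, just below balance; the job was handed in at about 31 s, with no verdict returned.

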